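Tip a bevelled panel face up onto the sanding board

TASK

Turn the bevelled wooden panel show face up for sanding without picking it up: with the fingertips push it against the front edge of the low sanding board, tip it up on edge there and flip it over onto the board. Then push it along the board until it sits squarely against the fence, clear of the things standing beside it. Do not lift or carry the panel, and leave everything else where it is.

Things in the scene. Friction and masses are not known exactly. Their poses are not given: they have to be found in the camera images.
- panel_mid (a point): Centre (half-way through the thickness too) of the loose bevelled panel of light wood, about 0.12 kg, 84 (x) x 110 (y) x 18 mm. z points out of its plain flat back, which is up at the start; it lies show face down on the table before the board, its +x edge 6 to 45 mm from the board's front edge and parallel to it within 15 degrees.
- panel_rim (a point): Mid-point of the panel's -x edge (the one away from the board at the start), at mid-thickness. Next to the back all four edges are a square band 9 mm thick; from it a bevel 15 mm wide and 9 mm deep slopes to the raised flat field (54 x 80 mm) of the show face. Face down, this leaves a wedge-shaped gap 9 mm high under the rim. Tipped some 30 degrees past upright it falls onto the board.
- board: Sanding board, fixed: plywood plate 14 mm thick, 340 mm wide, with a wooden fence along its far side. Origin at table level under the middle of its front edge; x points from the front edge to the fence, y along the edge, z up. The front edge is an upright step 14 mm high. The middle 180 mm of the board is free; a tape measure and an offcut stand in front of it, some 200 mm to either side.
- fence_mid (a point): Middle of the fence face at the board's surface: 135 mm behind the front edge, 14 mm above the table. The fence rises to 42 mm above the table and is 20 mm thick; its face is parallel to the front edge. Axes as the board's.
- sanding_block: Cork sanding block with a red underside, 95 x 50 x 30 mm, loose on the board at its +y side; origin at the centre of its underside. Leave it alone.
- pencil: Flat red carpenter's pencil, 114 mm long (its x), 15 x 8 mm, loose on the board at its -y side; origin at its underside. Leave it alone.
- glue: Yellow glue bottle, 56 mm across, 150 mm high, loose on the table; origin at the centre of its underside. Leave it alone.
- tape: Black tape measure, 66 x 36 x 62 mm high, loose on the table; origin at its underside. Leave it alone.
- offcut: Wood offcut, 70 x 42 x 35 mm high, loose on the table; origin at its underside. Leave it alone.
- wax_tin: Round steel tin, 76 mm across, 50 mm high, loose on the table; origin at its underside. Leave it alone.
- try_square: Try square lying flat to the +y side of the board: wooden stock 22 x 70 x 18 mm, steel blade 100 mm; origin at the underside of the stock. Leave it alone.
There are look-alikes about, which are no part of the job. Of the things that look like the part that bears panel_mid, the middle-sized one is meant.

How it is judged:
On the way, in this order (a step that is already met when the one before it is completed fails the run):
1. the panel is tipped up on edge (57 to 120 degrees) with its lower edge at the front edge of the board (angle between panel_mid's own z axis and vertical between 1 and 2.1 rad and x of panel_mid in the frame of board between -0.06 and 0.035 m and height (world z) of panel_mid below 0.07 m), for 0.02 s.
2. the panel lies show face up on the board, not yet at the fence (angle between panel_mid's own z axis and vertical above 3.04 rad and z of panel_mid in the frame of board between 0.018 and 0.028 m and x of panel_mid in the frame of board below 0.085 m), for 0.2 s.
At the end, for the whole second after the job is handed in: The panel lies flat on the board, show face up (within 4 degrees), its long edge against the fence (within about 4 mm, square within 4 degrees), its middle within 60 mm of the middle of the board, at rest (angle between panel_mid's own z axis and vertical above 3.07 rad and z of panel_mid in the frame of board between 0.02 and 0.026 m and x of panel_mid in the frame of board between 0.089 and 0.096 m and angle between the x axis of panel_mid and the x axis of board, either way round below 0.07 rad and y of panel_mid in the frame of board between -0.06 and 0.06 m and linear speed of panel below 0.02 m/s); the robot touches nothing.
It fails at once if the panel is lifted or carried clear instead of being tipped about its lower edge (height (world z) of panel_mid above 0.08 m or (height (world z) of panel_mid above 0.055 m and (angle between panel_mid's own z axis and vertical below 0.5 rad or angle between panel_mid's own z axis and vertical above 2.64 rad))).
It fails at once if something else is moved by more than 10 mm (distance of any of sanding_block, pencil, glue, tape, offcut, wax_tin, try_square from where it was at the start of the episode above 0.01 m).
It also fails if it takes over 54 s, if anything falls off the work surface, if the arm or the gripper's body presses on something with over 40 N, if the wrist force passes 120 N, or if a joint passes its speed limit or range.

ROBOT

A 7-joint arm with a two-finger parallel gripper is mounted at the origin on the work surface. World frame = base frame: x ahead of the robot, y to its left, z up, the work surface at z = 0. Lengths are in m, angles in rad, forces in N, time in s.
With the tool pointing down it reaches from about 0.425 to 1.025 m from the base axis. Payload 9.4 kg.
Tool frame: the origin (TCP) lies on the centre line of the jaws, within the pads' length; the fingertips stand 22 mm ahead of it and the grasp point (between the pads) lies 3 mm ahead of it (ctrl.tcp_to_tips is the distance from the TCP to the fingertips, in m); z points along the fingers, y is the direction in which the jaws open and shut (so a half turn about z gives the same grasp; the last joint's range is limited). The gripper opens to 85 mm and grips with 20 to 120 N. Pads are 22 mm wide; open, the fingers measure 114 mm over their backs; the gripper's body (76 mm by 85 mm) begins 54 mm behind the grasp point. The pads swing forward as they close: fully open they stand 13 mm farther back than shut.
Start: joints at [1.074, 0.599, -0.003, 1.599, 0.002, 0.943, -0.08], TCP at [0.295, -0.662, 0.253] pointing down, gripper open.
Joint ranges: [-2.57, 2.57], [-0.35, 1.97], [-1.29, 1.29], [0.11, 2.56], [-1.05, 4.19], [0.11, 1.86], [-2.63, 2.63]. Speed limits (rad/s): [2.22, 2.22, 3.01, 3.01, 3.14, 3.14, 3.14].

INTERFACE

Orientations are given as a unit quaternion [x, y, z, w].
In Python, from rig import monitor, optics, ticket, spotter, ctrl gives the robot as it stands.
- The arm moves only by the tool arm_command, never from a script. Its argument "rows" is text: rows parted by semicolons, each of 5 numbers parted by spaces: the shift along the tool's x, y, z normalised to -1 to 1, where 1 is 0.03 m, then the turn about the tool's z normalised to -1 to 1, where 1 is 0.1 rad, then the gripper command: -1 is shut, 1 is fully open, values between are in proportion. A call has 1 to 8 rows; each row shifts and turns the commanded pose from where the row before left it, along the tool's axes as they then stand; what a row does not reach is not made up. A row lasts 1/10 s, in which the tool goes at most 50 mm and 8.59 degrees, less where a joint would pass 70% of its speed; a pose out of reach is approached as far as the arm can. A call with a number of a shift or a turn outside -1 to 1 is refused whole. A call with a gripper value outside its range is refused whole. The fingers move at their own pace and stop on an object; "newtons" is the grip in N (left out, the last holds). Time passes only in rows, so rows that do not move let the fingers close. It gives the time, the measured TCP pose, the force and the opening at its end, in the units of the state.
- monitor.get_state(): the state, without advancing time (a new reading comes with each control period).
- optics.get_image(name): name is "scene" or "top" or "wrist"; returns a dict with "image" (480x640x3 uint8, red, green, blue), "depth" (480x640 float32, m along the optical axis (not along the pixel's ray), 0 where there is no reading), "fx", "fy", "cx", "cy" (pixels), "rvec" (rotation vector, rad) and "tvec" (3), from world to camera coordinates, as OpenCV has them; the wrist camera has in their place "mount" (4x4, takes a point from camera to tool coordinates, whose origin is the TCP and whose axes are the flange's). Camera axes: x right, y down, z forward; pixel columns grow to the right and rows downward; lengths in m; the calibration is good to about 2 mm. The wrist camera is an equidistant fisheye: a pixel r from the principal point sees the ray r / f radians off the axis. A picture is of the moment at which its call begins: read the wrist's pose just before it.
- ticket.close_job(): hands the job in, once; it reports no verdict.
Trained networks look in a picture, given as the dict that the camera call returned (one of the last four; its "shot" number tells which), for a name from the list of things; names that differ only in an ending like _2 or _b are one class to them, and where a whole thing is asked for, a point or a joint stands for the part that bears it (a point fixed in the world has none). Each returns a list of dicts, best first, with "p" (0 to 1); they miss things now and then, are a little off and sometimes report something else, mostly with a low value. They report only what shows in the picture. A call takes as long as a camera call. They do not tell look-alikes from the thing itself.
- spotter.silhouettes(thing, picture): "mask" (480x640 bool, what is visible of it).
- spotter.mark_of(thing, picture): "centre" ([x, y, z] in m, in world coordinates, good to about 4 mm: a listed point, or the origin of a listed thing).
The state is a dict: "t": time; "joint_pos": joint angles; "joint_velocities": joint speeds; "effort": joint torques, N m; "eef_pos": TCP position; "tool_rot": TCP orientation; "ft_force": force on the tool from outside, world axes, zero at the start; "ft_torque": the same for the moment, N m; "grip_width": finger opening in m.
Only numpy, scipy, OpenCV 4.12 (cv2) and the standard library are available. Lean on these libraries where they do the work, as an engineer would, in place of code of your own. Each camera call takes 0.05 s, during which the arm holds its last target.

## Working session

There is one attempt and no reset: what is moved stays moved. The work goes in short steps, Python scripts to look and compute and a tool call to move; the robot and the scene stay as the last step left them, time stands still between calls to the robot, and variables do not carry over. Pictures are saved under pics/ and viewed, and the job is handed in when it is done.

Besides the shell and the picture viewer there is one more tool, called after "Call:" by a JSON object that holds its "op" and its "data", one argument or row to a line. arm_command: Moves the arm, as the interface text tells. Scaled input: -1 to 1 covers 0.03 m each way for a shift and 0.1 rad each way for a turn. Its arguments: {"type":"object","properties":{"rows":{"type":"string"},"newtons":{"type":"number"}},"required":["rows"]}

```bash
mkdir -p pics; ls; cat > h.py <<'E'
import numpy as np, cv2
from rig import monitor, optics, ticket, spotter, ctrl
def save(n,im,crop=None,s=1):
    a=im[...,::-1]
    if crop: a=a[crop[1]:crop[3],crop[0]:crop[2]]
    a=cv2.resize(a,None,fx=s,fy=s,interpolation=cv2.INTER_CUBIC); cv2.imwrite('pics/'+n,a)
def world(d,u,v,z=None):
    R=cv2.Rodrigues(np.array(d['rvec'],float))[0];t=np.array(d['tvec'],float).ravel()
    ray=np.array([(u-d['cx'])/d['fx'],(v-d['cy'])/d['fy'],1.])
    o=-R.T@t; r=R.T@ray
    if z is None: return o+r*d['depth'][int(round(v)),int(round(u))]
    return o+r*(z-o[2])/r[2]
def proj(d,p):
    return cv2.projectPoints(np.array(p,float).reshape(-1,3),np.array(d['rvec'],float),np.array(d['tvec'],float),np.array([[d['fx'],0,d['cx']],[0,d['fy'],d['cy']],[0,0,1.]]),None)[0][:,0]
E
python3 - <<'E'
from h import *
print(monitor.get_state(), ctrl.tcp_to_tips)
for n in ('scene','top'):
    d=optics.get_image(n); save(n+'0.png',d['image'])
    for k in ('panel_mid','board','fence_mid','sanding_block','pencil','glue','tape','offcut','wax_tin'):
        print(n,k,[(round(r['p'],2),np.round(r['centre'],3)) for r in spotter.mark_of(k,d)])
E
```

```text
pics
{'t': 0.0, 'joint_pos': array([ 1.0742817 ,  0.60009357, -0.00252325,  1.60011612,  0.00179212,
        0.94289267, -0.07980593]), 'joint_velocities': array([-0.00163203, -0.00039331, -0.00070175,  0.00012181, -0.00280779,
        0.00023031, -0.00198932]), 'effort': array([-3.95757588e-04, -7.76461959e+01,  1.56509891e+00, -2.58011377e+01,
        1.23831609e-02,  9.00942920e-03, -1.32080680e-05]), 'eef_pos': array([ 0.29530869, -0.66166409,  0.25244492]), 'tool_rot': array([ 9.78046680e-01,  2.08384556e-01, -2.26730853e-04, -7.18928468e-04]), 'ft_force': array([0.75569494, 0.64772701, 0.25570785]), 'ft_torque': array([ 0.00279401, -0.01223982, -0.00360613]), 'grip_width': 0.08569894833625148} 0.022
scene panel_mid [(0.68, array([ 0.36 , -0.218,  0.008])), (0.61, array([ 0.523, -0.053,  0.006])), (0.59, array([ 0.354, -0.016,  0.007]))]
scene board [(0.95, array([ 0.596, -0.035, -0.001]))]
scene fence_mid [(0.83, array([0.727, 0.008, 0.016]))]
scene sanding_block [(0.97, array([0.623, 0.101, 0.015])), (0.29, array([ 0.74 , -0.265, -0.003]))]
scene pencil [(0.89, array([ 0.698, 
[... 257 characters left out ...]
 array([ 0.356, -0.016,  0.004])), (0.66, array([ 0.523, -0.056,  0.008])), (0.64, array([ 0.365, -0.216,  0.012]))]
top board [(0.98, array([ 0.6  , -0.037, -0.004]))]
top fence_mid [(0.72, array([0.726, 0.002, 0.018]))]
top sanding_block [(0.98, array([0.622, 0.099, 0.016])), (0.39, array([ 0.485, -0.079,  0.01 ])), (0.31, array([ 0.574,  0.201, -0.001]))]
top pencil [(0.61, array([ 0.697, -0.139,  0.017]))]
top glue [(0.89, array([ 0.739, -0.263,  0.003]))]
top tape [(0.77, array([ 0.487,  0.129, -0.003]))]
top offcut [(0.65, array([ 0.594, -0.249,  0.001])), (0.23, array([ 0.597, -0.038, -0.002])), (0.2, array([ 0.486,  0.128, -0.002]))]
top wax_tin [(0.82, array([0.571, 0.204, 0.003]))]
```

View pics/scene0.png

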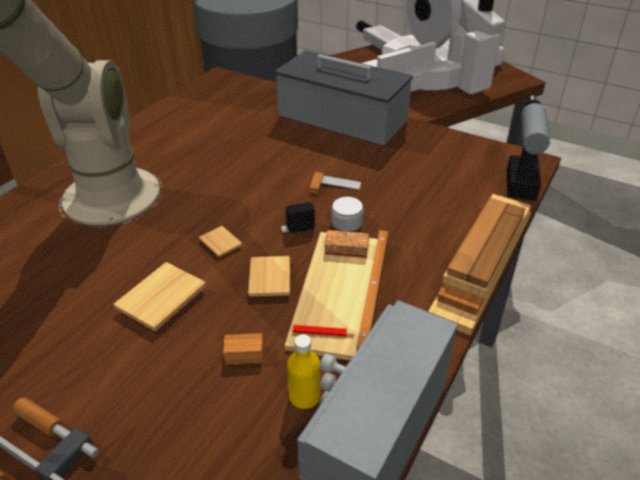

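View pics/top0.png

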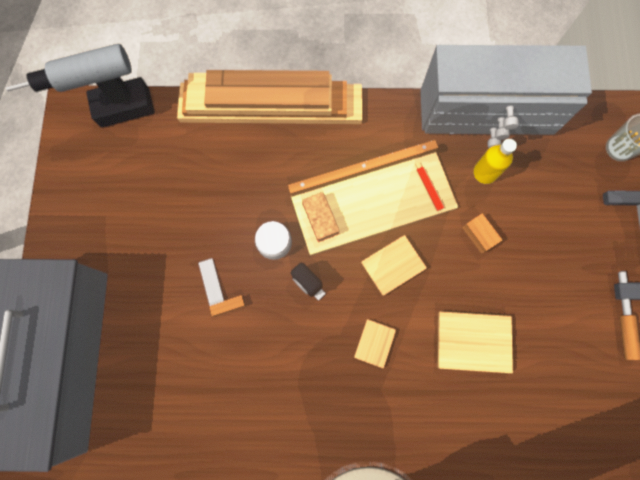

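Three look-alike panels in the top picture: a small one at (375,343), a middle-sized one at (394,265) and a large one at (475,342). The one at (394,265) is middle-sized and lies just before the board, as described. I'll check it in a crop and measure it.

```bash
python3 - <<'E'
from h import *
d=optics.get_image('top'); save('topc.png',d['image'],(280,130,480,310),4)
R=cv2.Rodrigues(np.array(d['rvec'],float))[0]; print('cam',-R.T@np.array(d['tvec']).ravel())
def q(m,z):
    c=cv2.findContours(m.astype(np.uint8),0,1)[0]; c=max(c,key=cv2.contourArea)[:,0]
    P=np.array([world(d,u,v,z)[:2] for u,v in c],np.float32)*1000
    r=cv2.minAreaRect(P); return np.round(r[0],1),np.round(r[1],1),round(r[2],1),np.round(cv2.boxPoints(r),0).tolist()
for r in spotter.silhouettes('panel_mid',d): print('panel',round(r['p'],2),q(r['mask'],.018))
for r in spotter.silhouettes('board',d)[:1]: print('board',q(r['mask'],.014))
for k in ('sanding_block','pencil','tape','offcut'):
  for r in spotter.silhouettes(k,d)[:1]: print(k,q(r['mask'],{'sanding_block':.044,'pencil':.022,'tape':.062,'offcut':.035}[k]))
E
```

```text
cam [0.33827035 0.08646646 1.02725684]
panel 0.64 (array([519.8, -55.9]), array([ 84.5, 111.5]), 33.1, [[454.0, -32.0], [515.0, -126.0], [586.0, -80.0], [525.0, 14.0]])
panel 0.64 (array([ 362.1, -218.8]), array([152.7, 114.1]), 86.0, [[300.0, -291.0], [414.0, -299.0], [424.0, -147.0], [311.0, -139.0]])
panel 0.61 (array([357.5, -14.7]), array([65.7, 83.2]), 70.5, [[307.0, -32.0], [386.0, -60.0], [408.0, 2.0], [329.0, 30.0]])
panel 0.58 (array([673.5, -17.1]), array([169.9, 351.4]), 18.9, [[536.0, 122.0], [650.0, -211.0], [811.0, -156.0], [697.0, 177.0]])
board (array([675.6, -17.2]), array([168.8, 351.7]), 18.8, [[539.0, 122.0], [652.0, -211.0], [812.0, -156.0], [699.0, 176.0]])
sanding_block (array([618.8,  99.6]), array([102.3,  54.7]), 23.0, [[561.0, 105.0], [582.0, 54.0], [677.0, 94.0], [655.0, 145.0]])
pencil (array([ 696.2, -135.5]), array([118.2,  19.3]), 23.6, [[638.0, -150.0], [646.0, -168.0], [754.0, -121.0], [747.0, -103.0]])
tape (array([476.5, 121.5]), array([81.9, 40. ]), 45.6, [[434.0, 106.0], [462.0, 78.0], [519.0, 137.0], [491.0, 165.0]])
offcut (array([ 587. , -241.6]), array([66.6, 55.1]), 33.5, [[544.0, -237.0], [574.0, -283.0], [630.0, -246.0], [600.0, -200.0]])
```

View pics/topc.png

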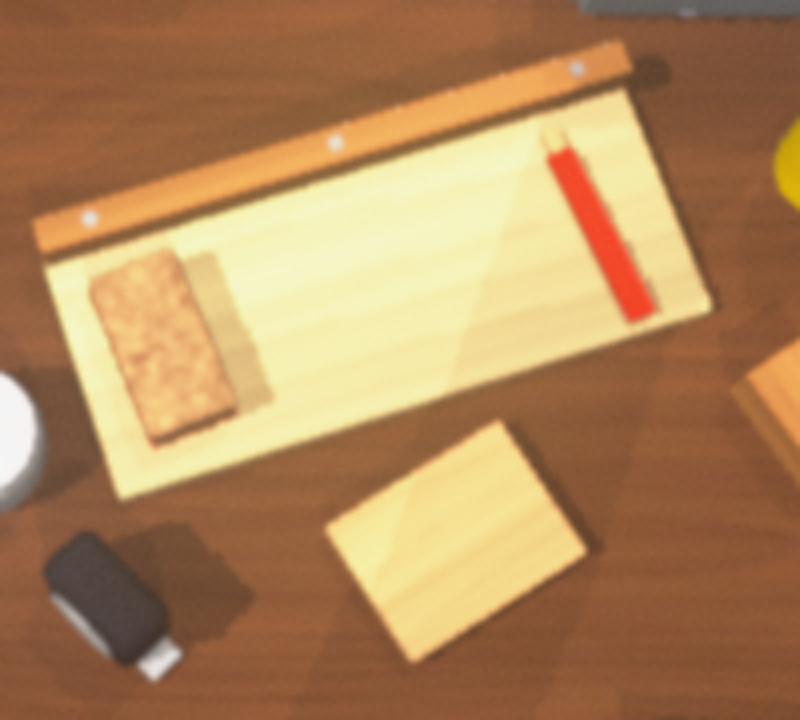

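The crop confirms that the middle panel, at crop (455,540), measures 84.5 x 111.5 mm, which matches the given size. Next I'll get the board frame more accurately.

```bash
cat >> h.py <<'E'
E
python3 - <<'E'
from h import *
d=optics.get_image('top')
f=lambda p,z:world(d,280+p[0]/4,130+p[1]/4,z)
a=f((120,498),.014);b=f((712,308),.014);c=f((48,268),.014);e=f((628,90),.014)
print(a,b,'w',np.linalg.norm(a-b),'fence line',c,e)
ey=(a-b)/np.linalg.norm(a-b); print('yaw front',np.degrees(np.arctan2(-ey[0],ey[1])))
k=(c-e)/np.linalg.norm(c-e);print('yaw fence',np.degrees(np.arctan2(-k[0],k[1])))
print('mid',(a+b)/2)
print([f(p,.018)[:2] for p in ((412,662),(587,550),(500,421),(326,528))])
d=optics.get_image('scene'); save('scc.png',d['image'],(220,210,420,370),4)
E
```

```text
[0.5417917  0.12144367 0.014     ] [ 0.65129181 -0.20073398  0.014     ] w 0.3402774012354218 fence line [0.67035746 0.1633414  0.014     ] [ 0.77872693 -0.16001725  0.014     ]
yaw front 18.771610679939663
yaw fence 18.527909813282417
mid [ 0.59654176 -0.03964515  0.014     ]
[array([ 0.45519499, -0.03291272]), array([ 0.51554208, -0.12657082]), array([ 0.58539574, -0.08233613]), array([0.52591067, 0.01161397])]
```

View pics/scc.png

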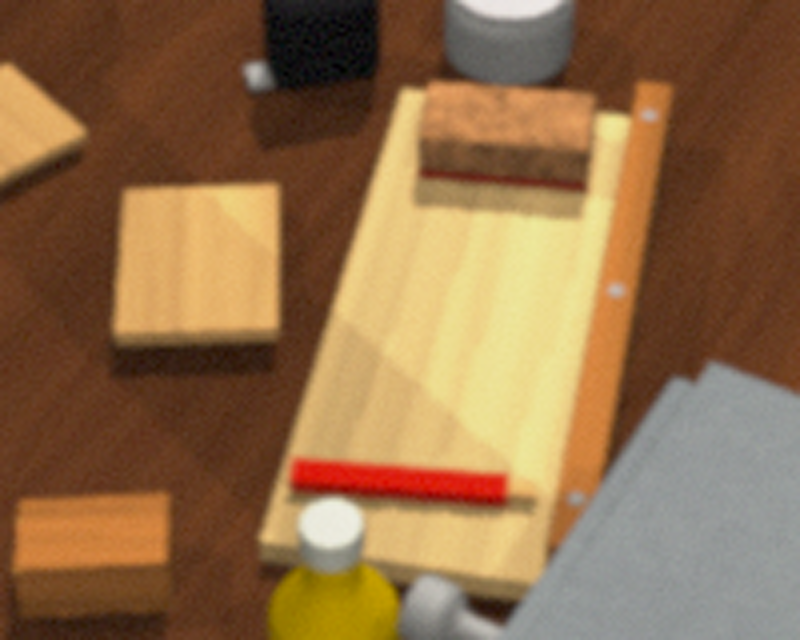

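Call:
{"op": "arm_command", "data": {
  "rows": "0.64 -0.98 0 0.94 0.4;0.64 -0.98 0 0 0.4;0.64 -0.98 0 0 0.4;0.64 -0.98 0 0 0.4;0.64 -0.98 0 0 0.4;0.64 -0.98 0 0 0.4;0.64 -0.98 0 0 0.4;0.64 -0.98 0 0 0.4"
}}

```text
t: 2.25
eef_pos: [0.3627, -0.3881, 0.2535]
tool_rot: [0.987, 0.162, 0.0, 0.0]
ft_force: [1.1, 0.3, 0.7]
grip_width: 0.06
```

```bash
cat >> h.py <<'E'
O=np.array([.5968,-.039]);Y=np.radians(18.65);ex=np.array([np.cos(Y),np.sin(Y)]);ey=np.array([-ex[1],ex[0]])
def B(p): p=np.array(p[:2])-O; return np.array([p@ex,p@ey])
def st():
    s=monitor.get_state();from scipy.spatial.transform import Rotation as Ro
    M=Ro.from_quat(s['tool_rot']).as_matrix()
    F=s['ft_force']; print('t %.2f'%s['t'],'B',np.round(B(s['eef_pos']),4),'z %.4f'%s['eef_pos'][2],'yaw %.2f'%np.degrees(np.arctan2(M[1,0],M[0,0])),'zax',np.round(M[:,2],3),'Fb',np.round([F[:2]@ex,F[:2]@ey,F[2]],2),'w %.4f'%s['grip_width'])
    return s
E
python3 -c "
from h import *
st()"
```

```text
t 2.25 B [-0.3334 -0.2559] z 0.2535 yaw 18.66 zax [ 0. -0. -1.] Fb [ 1.1  -0.05  0.74] w 0.0600
```

Call:
{"op": "arm_command", "data": {
  "rows": "0.62 -0.95 0 0 0.4;0.62 -0.95 0 0 0.4;0.62 -0.95 0 0 0.4;0.62 -0.95 0 0 0.4;0.62 -0.95 0.5 0 0.4;0.62 -0.95 1 0 0.4;0.62 -0.95 1 0 0.4;0.62 -0.95 1 0 0.4"
}}

```text
t: 3.05
eef_pos: [0.4311, -0.1247, 0.1478]
tool_rot: [0.987, 0.162, 0.001, 0.0]
ft_force: [0.9, -0.1, 0.3]
grip_width: 0.06
```

Call:
{"op": "arm_command", "data": {
  "rows": "0.2 -0.2 0.5 0 0.4;0 0 0 0 0.4"
}}

```text
t: 3.25
eef_pos: [0.4343, -0.1163, 0.1317]
tool_rot: [0.986, 0.164, -0.001, -0.001]
ft_force: [-0.7, -0.7, 0.2]
grip_width: 0.0594
```

```bash
python3 -c "
from h import *
st()
for n in ('top','scene'):
    d=optics.get_image(n); save(n+'1.png',d['image'])
d=optics.get_image('wrist'); save('w1.png',d['image'])
print(d['mount'])"
```

```text
t 3.25 B [-0.1787 -0.0213] z 0.1317 yaw 18.88 zax [-0.003  0.001 -1.   ] Fb [-0.88 -0.49  0.21] w 0.0594
[[ 3.20081005e-04 -9.46426140e-01 -3.22920205e-01  8.18120202e-02]
 [ 9.99999711e-01  8.01129601e-05  7.56409507e-04 -6.77862789e-04]
 [-6.90015637e-04 -3.22920353e-01  9.46425892e-01 -1.20367351e-01]
 [ 0.00000000e+00  0.00000000e+00  0.00000000e+00  1.00000000e+00]]
```

View pics/top1.png

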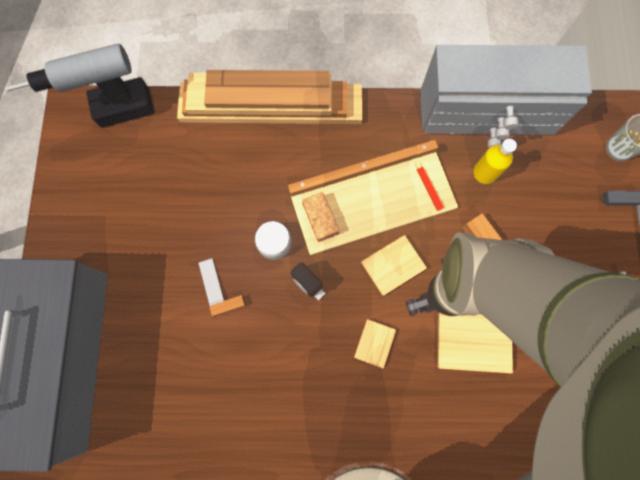

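View pics/scene1.png

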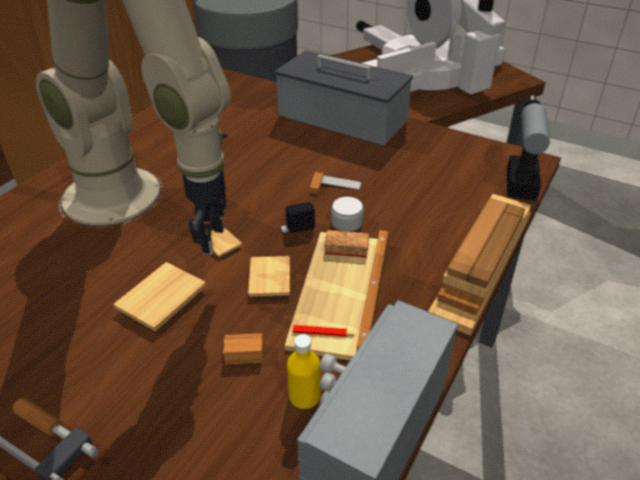

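View pics/w1.png

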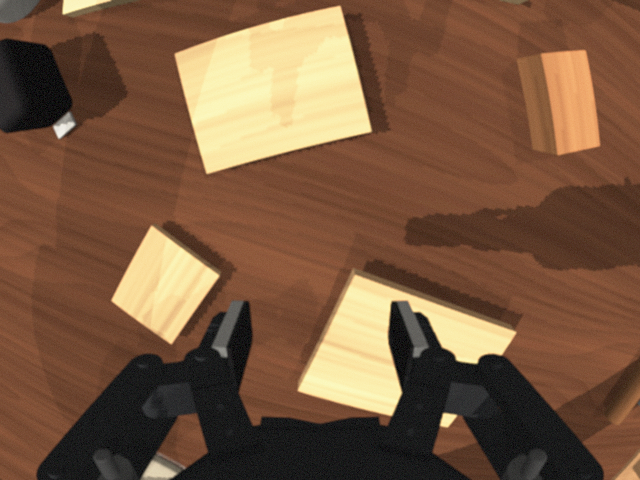

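Call:
{"op": "arm_command", "data": {
  "rows": "0.2 -0.4 0 0 0.4;0 0 0 0 0.4;0 0 0 0 0.4"
}}

```text
t: 3.7
eef_pos: [0.4363, -0.1058, 0.1341]
tool_rot: [0.987, 0.162, 0.001, 0.0]
ft_force: [0.1, -0.0, 0.1]
grip_width: 0.0598
```

```bash
python3 -c "
from h import *
st()"
```

```text
t 3.70 B [-0.1735 -0.012 ] z 0.1341 yaw 18.62 zax [ 0.002 -0.001 -1.   ] Fb [ 0.11 -0.05  0.12] w 0.0598
```

Call:
{"op": "arm_command", "data": {
  "rows": "0.33 -0.6 0.8 0 0.4;0 0 0.8 0 0.4;0 0 0.8 0 0.4;0 0 0.7 0 0.4;0 0 0.2 0 0.4;0 0 0.1 0 0.4;0 0 0 0 0.4"
}}

```text
t: 4.4
eef_pos: [0.4405, -0.0869, 0.0398]
tool_rot: [0.987, 0.162, -0.002, 0.001]
ft_force: [0.6, -0.5, -0.6]
grip_width: 0.0595
```

```bash
python3 -c "
from h import *
st()
d=optics.get_image('wrist'); save('w2.png',d['image'])
d=optics.get_image('scene'); save('s2.png',d['image'],(160,180,320,300),5)
"
```

```text
t 4.40 B [-0.1634  0.0046] z 0.0398 yaw 18.61 zax [-0.004 -0.003 -1.   ] Fb [ 0.4  -0.68 -0.61] w 0.0595
```

View pics/w2.png

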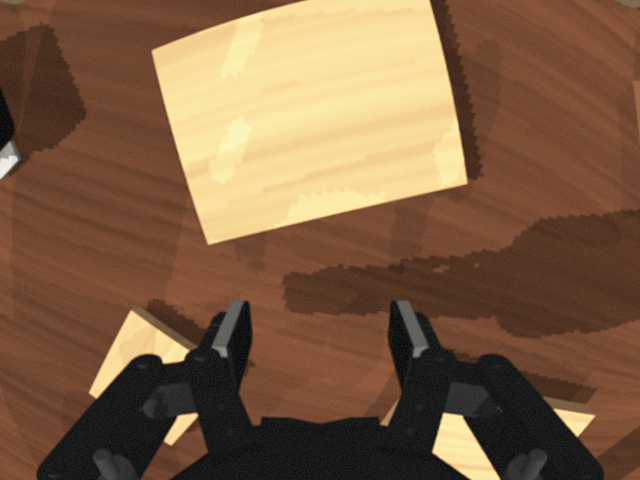

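View pics/s2.png

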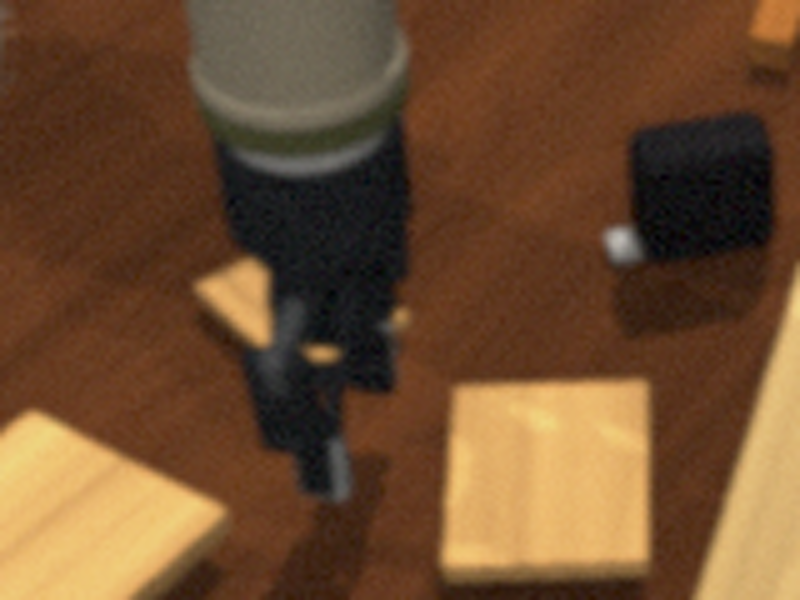

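Call:
{"op": "arm_command", "data": {
  "rows": "0 0 0.15 0 0.4;0 0 0.15 0 0.4;0 0 0.1 0 0.4;0 0 0 0 0.4;0 0 0 0 0.4"
}}

```text
t: 5.0
eef_pos: [0.4406, -0.0861, 0.0282]
tool_rot: [0.987, 0.162, -0.002, 0.001]
ft_force: [0.7, 0.7, -0.9]
grip_width: 0.0598
```

```bash
python3 -c "
from h import *
st()"
```

```text
t 5.00 B [-0.1631  0.0053] z 0.0282 yaw 18.65 zax [-0.003 -0.003 -1.   ] Fb [ 0.88  0.48 -0.93] w 0.0598
```

Call:
{"op": "arm_command", "data": {
  "rows": "0 0 0.1 0 0.4;0 0 0 0 0.4;0 0 0 0 0.4"
}}

```text
t: 5.3
eef_pos: [0.4405, -0.0858, 0.0251]
tool_rot: [0.987, 0.162, -0.002, 0.001]
ft_force: [0.3, -0.3, 0.4]
grip_width: 0.0598
```

Call:
{"op": "arm_command", "data": {
  "rows": "0 0 0.08 0 0.4;0 0 0 0 0.4;0 0 0 0 0.4"
}}

```text
t: 5.6
eef_pos: [0.4405, -0.0858, 0.0226]
tool_rot: [0.987, 0.162, -0.002, 0.001]
ft_force: [0.6, -0.5, -0.5]
grip_width: 0.0598
```

Call:
{"op": "arm_command", "data": {
  "rows": "0.3 0 0.07 0 0.4;0.3 0 0 0 0.4;0.3 0 0 0 0.4;0.3 0 0 0 0.4;0.2 0 0 0 0.4;0.2 0 0 0 0.4;0.2 0 0 0 0.4;0 0 0 0 0.4"
}}

```text
t: 6.4
eef_pos: [0.4925, -0.0683, 0.0201]
tool_rot: [0.987, 0.162, -0.002, 0.001]
ft_force: [-0.1, 0.5, 0.8]
grip_width: 0.0597
```

```bash
python3 -c "
from h import *
st()
d=optics.get_image('wrist'); save('w3.png',d['image'])
d=optics.get_image('scene'); save('s3.png',d['image'],(200,180,360,300),5)
"
```

```text
t 6.40 B [-0.1082  0.0056] z 0.0201 yaw 18.67 zax [-0.003 -0.002 -1.   ] Fb [0.05 0.5  0.82] w 0.0597
```

View pics/w3.png

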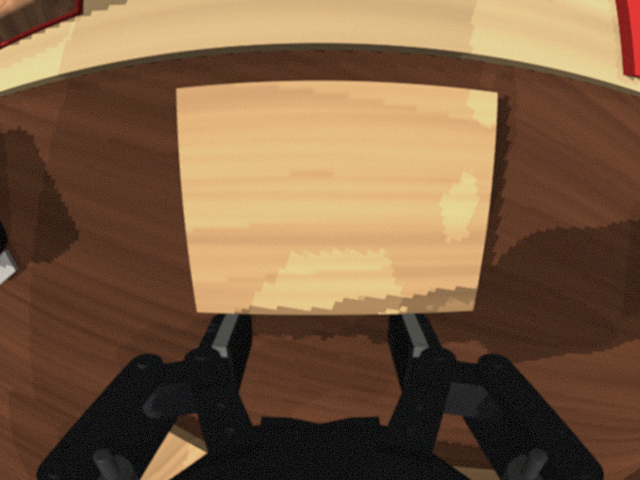

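View pics/s3.png

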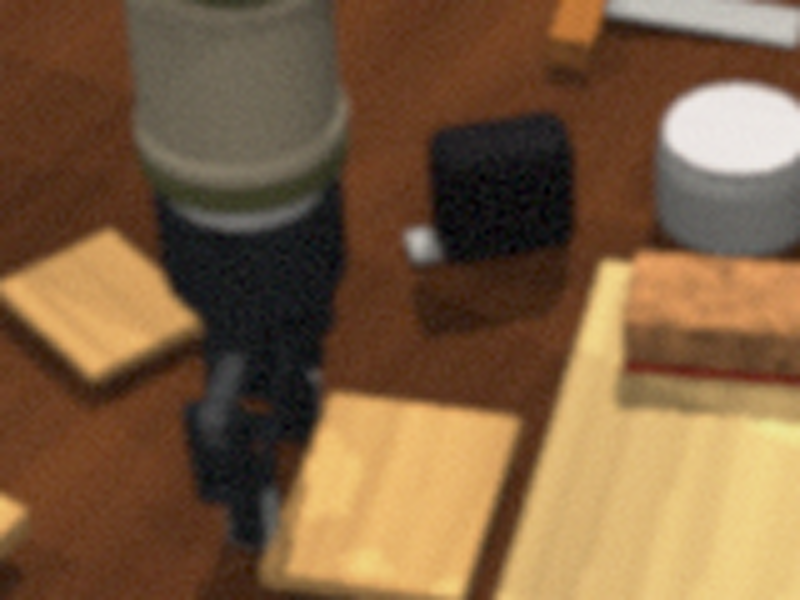

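The wrist picture shows the panel square against both fingers: rim at row 312, front edge at row 90, with a parallel gap to the board edge at row 45. I'll push on to the step.

Call:
{"op": "arm_command", "data": {
  "rows": "0.2 0 0 0 0.4;0.15 0 0 0 0.4;0.07 0 0 0 0.4;0.07 0 0 0 0.4;0 0 0 0 0.4"
}}

```text
t: 7.0
eef_pos: [0.5058, -0.0637, 0.0201]
tool_rot: [0.987, 0.162, -0.002, 0.001]
ft_force: [-0.9, -1.1, -0.3]
grip_width: 0.0601
```

```bash
python3 -c "
from h import *
st()
d=optics.get_image('wrist'); save('w4.png',d['image'])
"
```

```text
t 7.00 B [-0.0941  0.0057] z 0.0201 yaw 18.67 zax [-0.004 -0.002 -1.   ] Fb [-1.2  -0.81 -0.34] w 0.0601
```

View pics/w4.png

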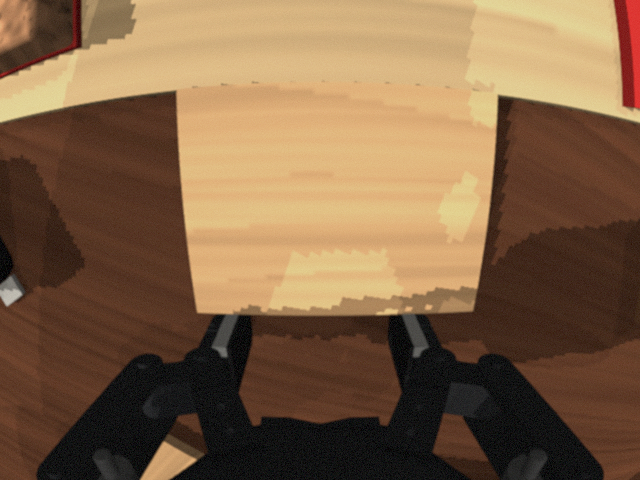

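Nearly touching the step, with the panel's front edge hiding the board edge at row 85. I'll press until the force rises.

Call:
{"op": "arm_command", "data": {
  "rows": "0.05 0 0 0 0.4;0.05 0 0 0 0.4;0 0 0 0 0.4"
}}

```text
t: 7.35
eef_pos: [0.5061, -0.0636, 0.0199]
tool_rot: [0.987, 0.162, -0.004, 0.001]
ft_force: [-6.0, -1.7, 4.5]
grip_width: 0.0598
```

```bash
python3 -c "
from h import *
st()
"
```

```text
t 7.35 B [-0.0939  0.0057] z 0.0199 yaw 18.65 zax [-0.008 -0.004 -1.   ] Fb [-6.27  0.28  4.49] w 0.0598
```

Call:
{"op": "arm_command", "data": {
  "rows": "0.1 0 0 0 0.4;0.05 0 -0.1 0 0.4;0.02 0 -0.1 0 0.4;0.02 0 -0.1 0 0.4;0.02 0 -0.1 0 0.4"
}}

```text
t: 7.85
eef_pos: [0.5069, -0.0634, 0.0308]
tool_rot: [0.987, 0.162, -0.009, 0.002]
ft_force: [-17.3, -4.3, 1.3]
grip_width: 0.0598
```

```bash
python3 -c "
from h import *
st()
d=optics.get_image('wrist'); save('w5.png',d['image'])
d=optics.get_image('scene'); save('s5.png',d['image'],(200,200,360,320),5)
"
```

```text
t 7.85 B [-0.093   0.0056] z 0.0308 yaw 18.59 zax [-0.017 -0.008 -1.   ] Fb [-17.75   1.45   1.29] w 0.0598
```

View pics/w5.png

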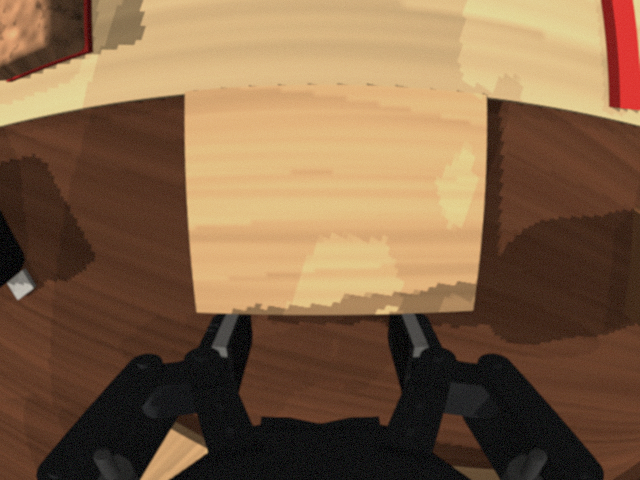

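View pics/s5.png

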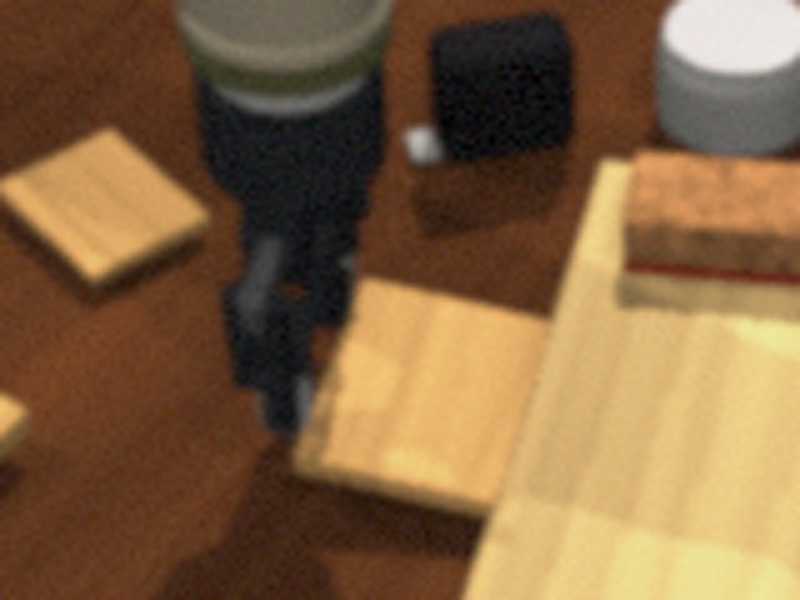

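Call:
{"op": "arm_command", "data": {
  "rows": "0.02 0 -0.12 0 0.4;0.02 0 -0.12 0 0.4;0.03 0 -0.12 0 0.4;0.03 0 -0.12 0 0.4;0.04 0 -0.12 0 0.4"
}}

```text
t: 8.45
eef_pos: [0.5104, -0.0623, 0.0488]
tool_rot: [0.987, 0.161, -0.01, 0.003]
ft_force: [-19.4, -4.0, 5.7]
grip_width: 0.0599
```

```bash
python3 -c "
from h import *
st()
d=optics.get_image('wrist'); save('w6.png',d['image'])
d=optics.get_image('scene'); save('s6.png',d['image'],(200,200,360,320),5)
"
```

```text
t 8.45 B [-0.0893  0.0056] z 0.0488 yaw 18.59 zax [-0.018 -0.008 -1.   ] Fb [-19.66   2.38   5.69] w 0.0599
```

View pics/w6.png

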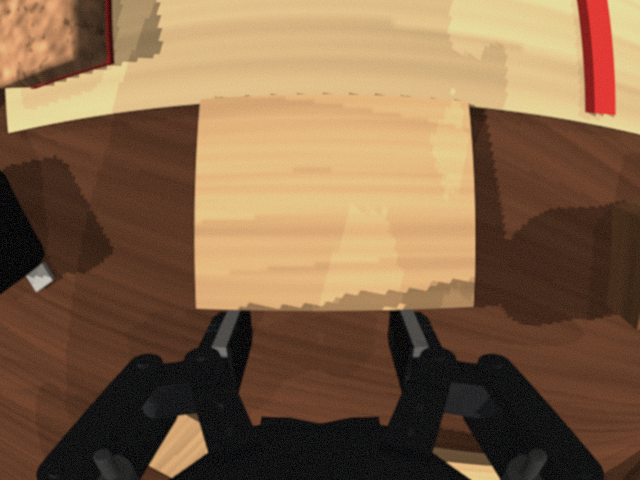

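View pics/s6.png

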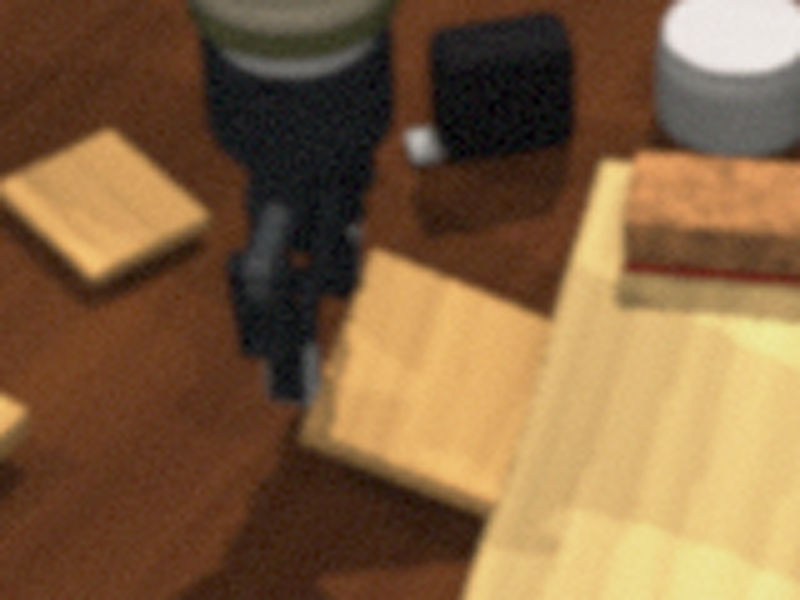

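Call:
{"op": "arm_command", "data": {
  "rows": "0.07 0 -0.17 0 0.4;0.08 0 -0.17 0 0.4;0.1 0 -0.17 0 0.4;0.11 0 -0.16 0 0.4;0.12 0 -0.15 0 0.4"
}}

```text
t: 9.05
eef_pos: [0.5227, -0.0582, 0.0736]
tool_rot: [0.987, 0.161, -0.011, 0.003]
ft_force: [-25.3, -5.6, 18.0]
grip_width: 0.0599
```

```bash
python3 -c "
from h import *
st()
d=optics.get_image('wrist'); save('w7.png',d['image'])
d=optics.get_image('scene'); save('s7.png',d['image'],(200,180,360,300),5)
"
```

```text
t 9.05 B [-0.0764  0.0056] z 0.0736 yaw 18.58 zax [-0.021 -0.01  -1.   ] Fb [-25.77   2.81  17.97] w 0.0599
```

View pics/w7.png

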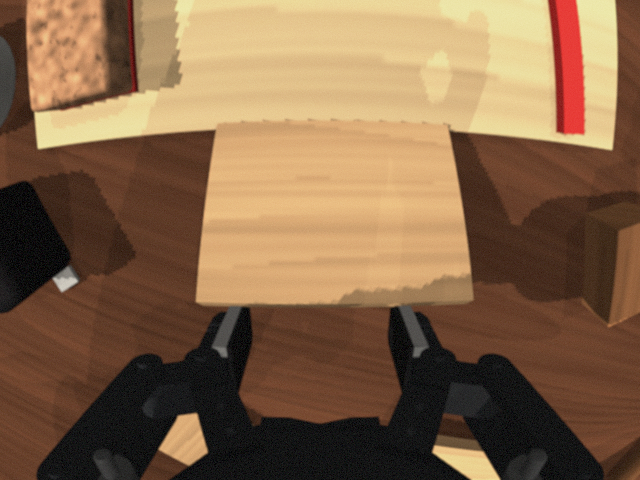

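View pics/s7.png

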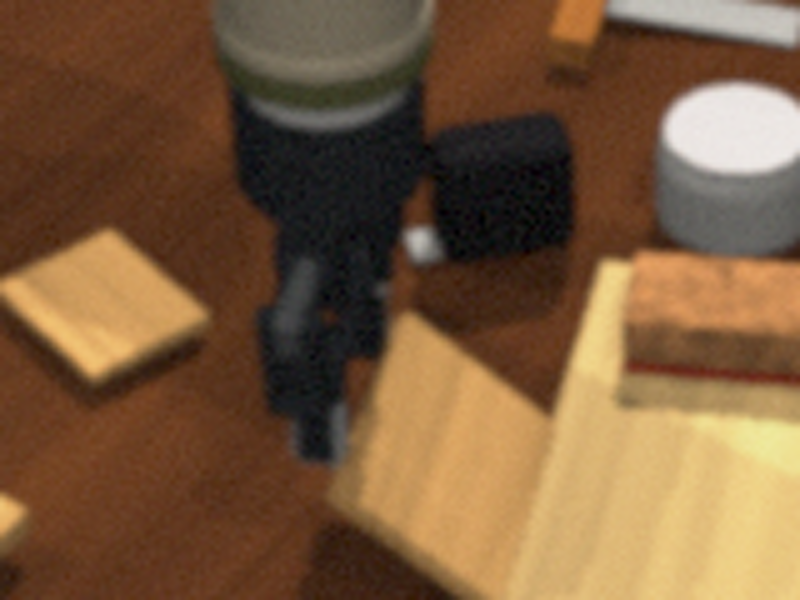

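Call:
{"op": "arm_command", "data": {
  "rows": "0.03 0 -0.15 0 0.4;0.1 0 -0.14 0 0.4;0.12 0 -0.13 0 0.4;0.13 0 -0.12 0 0.4;0.14 0 -0.11 0 0.4"
}}

```text
t: 9.65
eef_pos: [0.5479, -0.0494, 0.0943]
tool_rot: [0.987, 0.162, -0.002, 0.001]
ft_force: [-0.3, -0.1, 0.5]
grip_width: 0.0597
```

```bash
python3 -c "
from h import *
st()
d=optics.get_image('wrist'); save('w8.png',d['image'])
d=optics.get_image('scene'); save('s8.png',d['image'],(200,180,360,300),5)
"
```

```text
t 9.65 B [-0.0496  0.0058] z 0.0943 yaw 18.67 zax [-0.003 -0.002 -1.   ] Fb [-0.35  0.01  0.49] w 0.0597
```

View pics/w8.png

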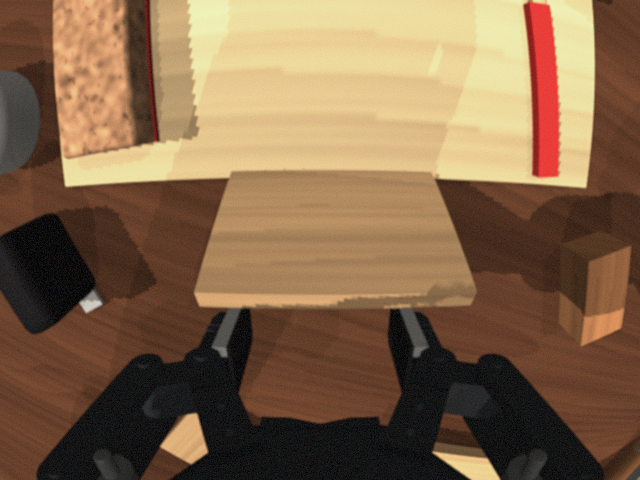

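View pics/s8.png

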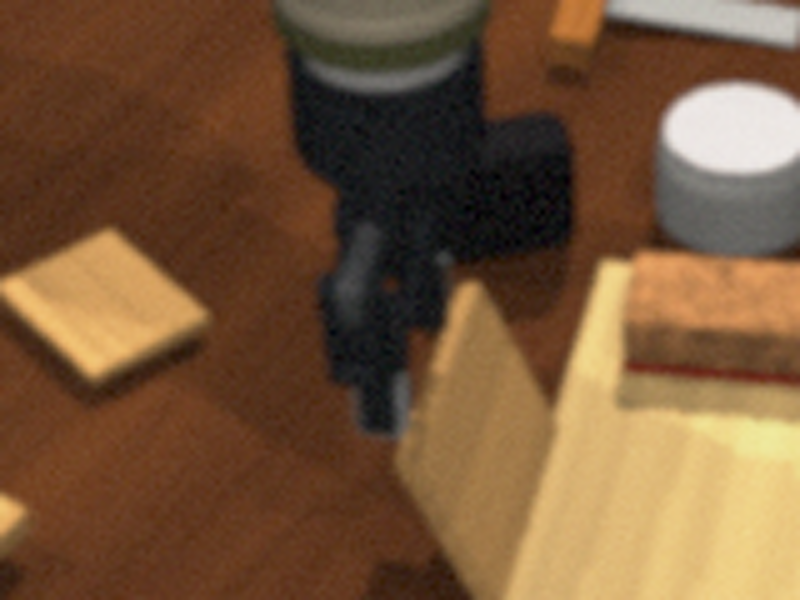

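Call:
{"op": "arm_command", "data": {
  "rows": "0.03 0 0.2 0 0.4;0.06 0 0.2 0 0.4;0.15 0 0.2 0 0.4;0.2 0 0 0 0.4;0.2 0 0 0 0.4"
}}

```text
t: 10.25
eef_pos: [0.5657, -0.0432, 0.0755]
tool_rot: [0.987, 0.162, -0.002, 0.001]
ft_force: [-0.7, 0.1, 0.7]
grip_width: 0.06
```

```bash
python3 -c "
from h import *
st()
d=optics.get_image('wrist'); save('w9.png',d['image'])
d=optics.get_image('scene'); save('s9.png',d['image'],(200,180,360,300),5)
"
```

```text
t 10.25 B [-0.0308  0.006 ] z 0.0755 yaw 18.69 zax [-0.004 -0.002 -1.   ] Fb [-0.66  0.29  0.71] w 0.0600
```

View pics/w9.png

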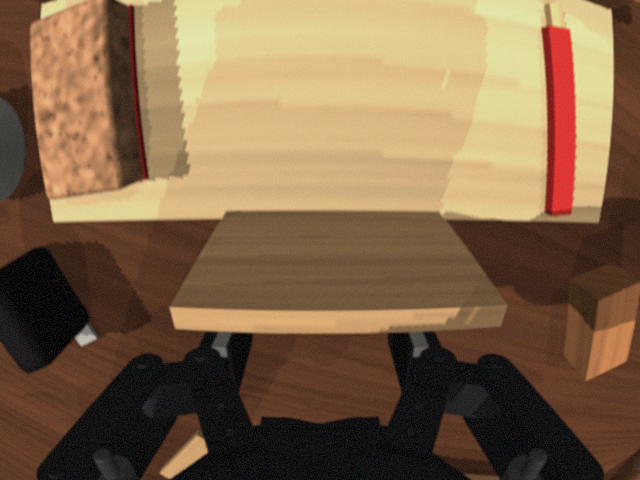

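View pics/s9.png

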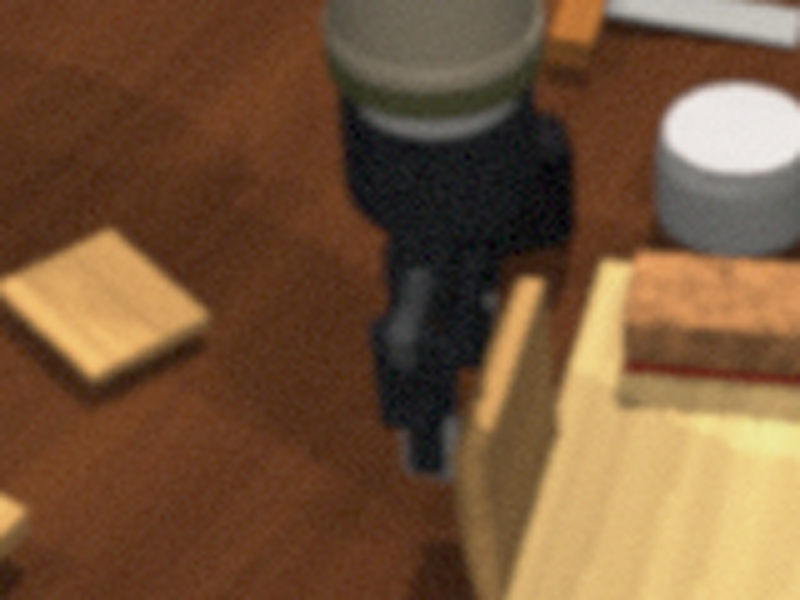

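The panel is at about 75° now, with the fingers behind the show face. I'll keep pushing.

Call:
{"op": "arm_command", "data": {
  "rows": "0.13 0 0 0 0.4;0.13 0 0 0 0.4;0.13 0 0 0 0.4;0.13 0 0 0 0.4;0.13 0 0 0 0.4;0.13 0 0 0 0.4"
}}

```text
t: 10.95
eef_pos: [0.5877, -0.036, 0.0758]
tool_rot: [0.987, 0.162, -0.002, 0.001]
ft_force: [0.7, -0.1, -0.4]
grip_width: 0.06
```

```bash
python3 -c "
from h import *
st()
d=optics.get_image('wrist'); save('w10.png',d['image'])
d=optics.get_image('scene'); save('s10.png',d['image'],(200,180,360,300),5)
"
```

```text
t 10.95 B [-0.0077  0.0057] z 0.0758 yaw 18.67 zax [-0.004 -0.002 -1.   ] Fb [ 0.6  -0.26 -0.4 ] w 0.0600
```

View pics/w10.png

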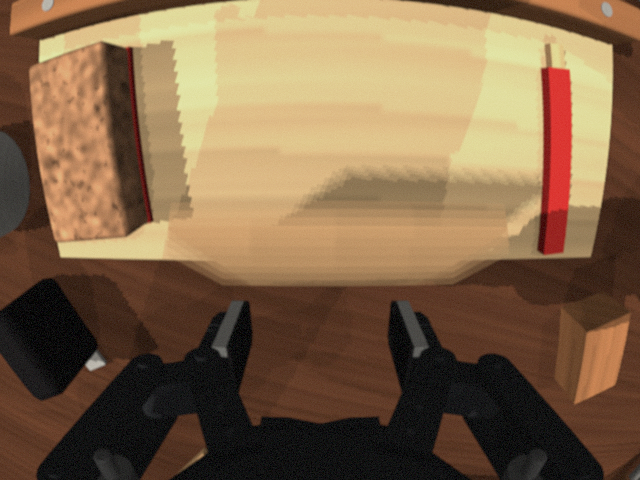

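View pics/s10.png

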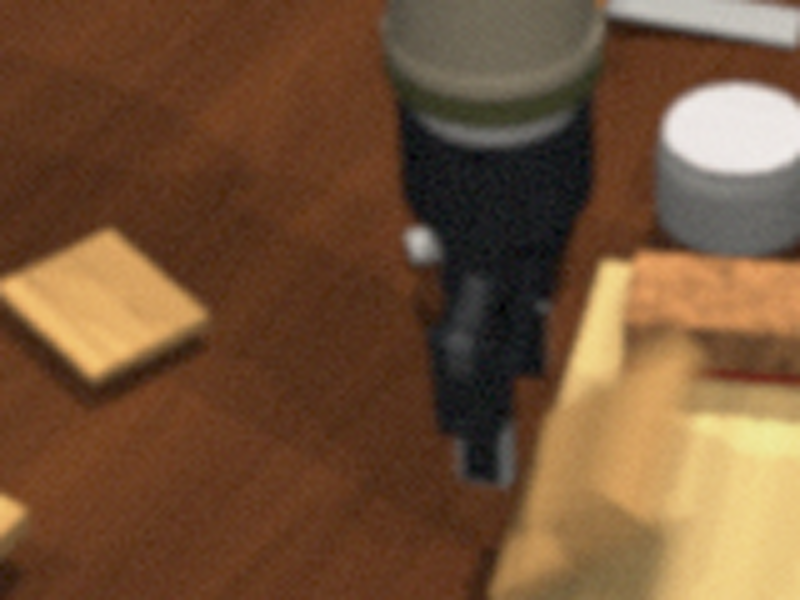

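It's past upright and falling. I'll back off and let it settle.

Call:
{"op": "arm_command", "data": {
  "rows": "0 0 0 0 0.4;-0.5 0 0 0 0.4;-0.5 0 0 0 0.4;-0.5 0 0 0 0.4;0 0 0 0 0.4"
}}

```text
t: 11.55
eef_pos: [0.5426, -0.0515, 0.076]
tool_rot: [0.987, 0.162, -0.003, 0.001]
ft_force: [0.4, -0.0, 0.5]
grip_width: 0.0599
```

```bash
python3 -c "
from h import *
st()
d=optics.get_image('wrist'); save('w11.png',d['image'])
d=optics.get_image('top'); save('t11.png',d['image'],(280,130,480,290),4)
d=optics.get_image('scene'); save('s11.png',d['image'],(220,180,420,340),4)
"
```

```text
t 11.55 B [-0.0553  0.0055] z 0.0760 yaw 18.64 zax [-0.006 -0.004 -1.   ] Fb [ 0.35 -0.15  0.55] w 0.0599
```

View pics/w11.png

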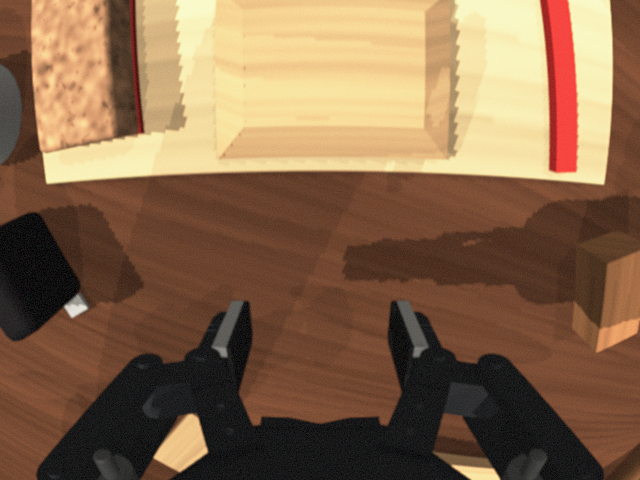

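View pics/s11.png

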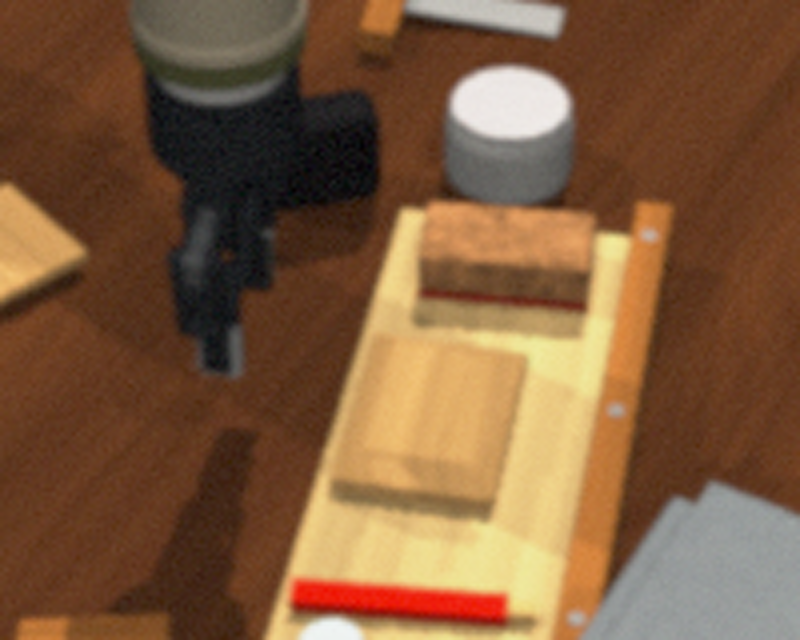

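Call:
{"op": "arm_command", "data": {
  "rows": "0 0 0.7 0 0.4;0 0 0.5 0 0.4;0 0 0.17 0 0.4;0 0 0 0 0.4"
}}

```text
t: 12.1
eef_pos: [0.5448, -0.0501, 0.0343]
tool_rot: [0.987, 0.163, -0.002, 0.001]
ft_force: [1.0, 0.0, -0.1]
grip_width: 0.0596
```

```bash
python3 -c "
from h import *
st()
d=optics.get_image('top'); save('t12.png',d['image'],(280,130,480,290),4)
r=spotter.mark_of('panel_mid',d);print([(q['p'],B(q['centre']),q['centre'][2]) for q in r])
"
```

```text
t 12.10 B [-0.0528  0.0061] z 0.0343 yaw 18.71 zax [-0.005 -0.002 -1.   ] Fb [ 0.96 -0.28 -0.15] w 0.0596
[(0.79, array([-0.28030449, -0.09220414]), 0.0146), (0.74, array([-0.21715613,  0.10083861]), 0.0041), (0.73, array([ 0.05295888, -0.0025705 ]), 0.0219)]
```

View pics/t12.png

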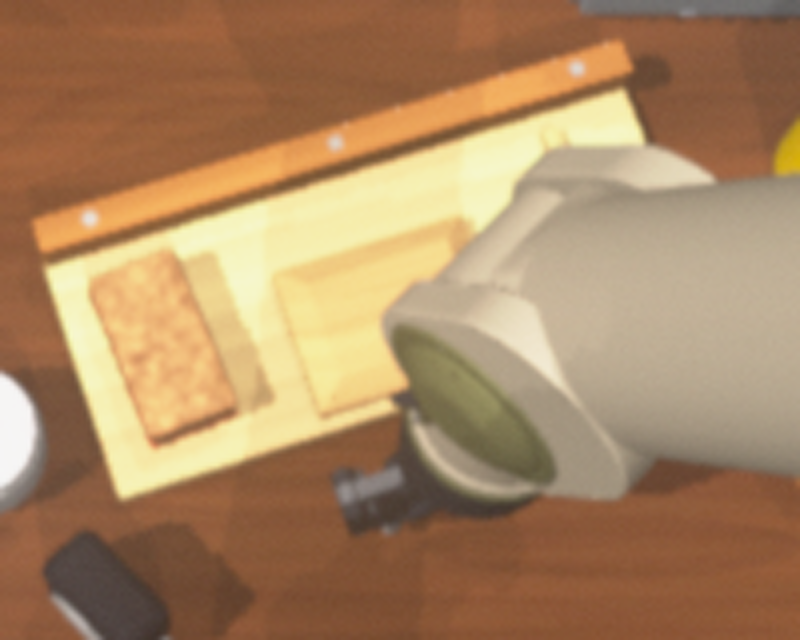

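Call:
{"op": "arm_command", "data": {
  "rows": "0.4 0 -0.06 0 0.4;0.4 0 0 0 0.4;0.3 0 0 0 0.4;0.25 0 0 0 0.4;0.25 0 0 0 0.4;0.25 0 0 0 0.4;0.25 0 0 0 0.4;0.25 0 0 0 0.4"
}}

```text
t: 13.0
eef_pos: [0.6116, -0.028, 0.0363]
tool_rot: [0.987, 0.162, -0.002, 0.001]
ft_force: [-1.7, -0.4, 0.7]
grip_width: 0.06
```

Call:
{"op": "arm_command", "data": {
  "rows": "0.2 0 0 0 0.4;0.15 0 0 0 0.4;0 0 0 0 0.4"
}}

```text
t: 13.3
eef_pos: [0.622, -0.0243, 0.0363]
tool_rot: [0.987, 0.162, -0.002, 0.001]
ft_force: [-0.2, 0.6, -0.9]
grip_width: 0.0597
```

```bash
python3 -c "
from h import *
st()
d=optics.get_image('wrist'); save('w13.png',d['image'])
"
```

```text
t 13.30 B [0.0286 0.0059] z 0.0363 yaw 18.68 zax [-0.003 -0.002 -1.   ] Fb [-0.03  0.62 -0.89] w 0.0597
```

View pics/w13.png

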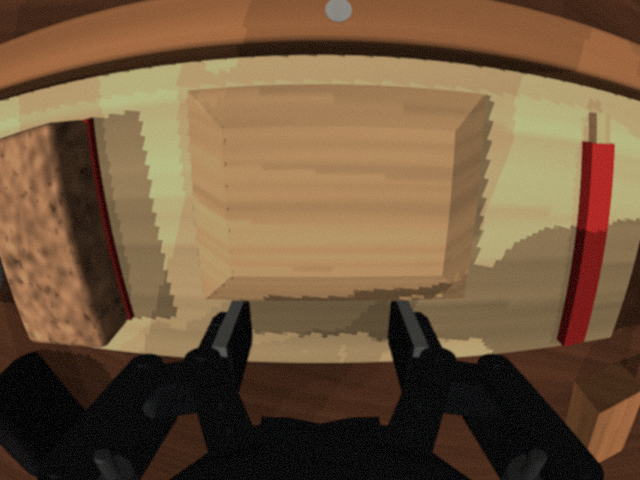

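Call:
{"op": "arm_command", "data": {
  "rows": "0.15 0 0 0 0.4;0.1 0 0 0 0.4;0.07 0 0 0 0.4;0.05 0 0 0 0.4;0.05 0 0 0 0.4;0 0 0 0 0.4"
}}

```text
t: 13.95
eef_pos: [0.6334, -0.0206, 0.0363]
tool_rot: [0.987, 0.162, -0.002, 0.001]
ft_force: [0.7, -0.0, -0.8]
grip_width: 0.0597
```

```bash
python3 -c "
from h import *
st()
d=optics.get_image('wrist'); save('w14.png',d['image'])
"
```

```text
t 13.95 B [0.0406 0.0057] z 0.0363 yaw 18.67 zax [-0.004 -0.002 -1.   ] Fb [ 0.64 -0.22 -0.83] w 0.0597
```

View pics/w14.png

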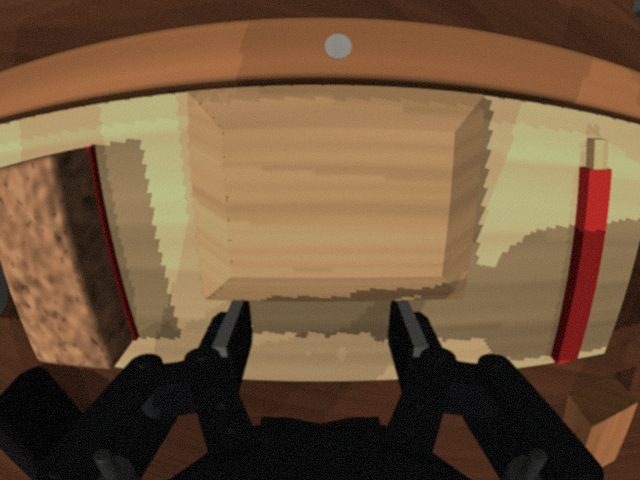

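Call:
{"op": "arm_command", "data": {
  "rows": "0.05 0 0 0 0.4;0.04 0 0 0 0.4;0 0 0 0 0.4"
}}

```text
t: 14.3
eef_pos: [0.6342, -0.0204, 0.0361]
tool_rot: [0.987, 0.162, -0.004, 0.001]
ft_force: [-5.8, -0.0, 4.6]
grip_width: 0.0595
```

Call:
{"op": "arm_command", "data": {
  "rows": "0.05 0 0 0 0.4;0.05 0 0 0 0.4;0 0 0 0 0.4"
}}

```text
t: 14.6
eef_pos: [0.6345, -0.0203, 0.0358]
tool_rot: [0.987, 0.162, -0.006, 0.002]
ft_force: [-13.4, -2.6, 10.4]
grip_width: 0.0597
```

```bash
python3 -c "
from h import *
st()"
```

```text
t 14.60 B [0.0417 0.0057] z 0.0358 yaw 18.65 zax [-0.012 -0.006 -1.   ] Fb [-13.56   1.84  10.37] w 0.0597
```

Seated against the fence at 13 N. I'll back straight off, rise and check.

Call:
{"op": "arm_command", "data": {
  "rows": "-0.15 0 0 0 0.4;-0.3 0 0 0 0.4;-0.6 0 0 0 0.4;-1 0 0 0 0.4;-1 0 -1 0 0.4;-0.5 0.5 -1 0 0.4;-0.5 0.5 -1 0 0.4;0 0 -1 0 0.4"
}}

```text
t: 15.4
eef_pos: [0.5318, -0.0888, 0.1577]
tool_rot: [0.987, 0.161, -0.003, 0.002]
ft_force: [0.0, -0.3, 0.0]
grip_width: 0.0596
```

Call:
{"op": "arm_command", "data": {
  "rows": "-0.3 1 0 0 0.4;-0.3 1 0 0 0.4;-0.3 1 0 0 0.4;-0.3 1 0 0 0.4;-0.3 1 0 0 0.4;0 1 0 0 0.4;0 0 0 0 0.4;0 0 0 0 0.4"
}}

```text
t: 16.2
eef_pos: [0.5484, -0.2711, 0.157]
tool_rot: [0.987, 0.162, -0.002, 0.001]
ft_force: [0.8, 0.9, 0.6]
grip_width: 0.0595
```

```bash
python3 - <<'E'
from h import *
st()
d=optics.get_image('top'); save('t15.png',d['image'],(280,130,480,290),4); save('t15f.png',d['image'])
for k in ('panel_mid','sanding_block','pencil','glue','tape','offcut','wax_tin','try_square'):
    r=spotter.mark_of(k,d);print(k,[(round(q['p'],2),np.round(q['centre'],3),np.round(B(q['centre']),3)) for q in r])
for r in spotter.silhouettes('panel_mid',d):
    c=max(cv2.findContours(r['mask'].astype(np.uint8),0,1)[0],key=cv2.contourArea)[:,0]
    P=np.array([B(world(d,u,v,.026)[:2]) for u,v in c],np.float32)*1000; print(round(r['p'],2),cv2.minAreaRect(P))
d=optics.get_image('scene'); save('s15.png',d['image'],(220,180,420,340),4)
E
```

```text
t 16.20 B [-0.1201 -0.2045] z 0.1570 yaw 18.59 zax [-0.003 -0.002 -1.   ] Fb [1.03 0.65 0.59] w 0.0595
panel_mid [(0.95, array([ 0.686, -0.008,  0.022]), array([0.095, 0.001])), (0.8, array([ 0.366, -0.212,  0.01 ]), array([-0.274, -0.09 ])), (0.72, array([ 0.356, -0.014,  0.005]), array([-0.22 ,  0.101]))]
sanding_block [(0.62, array([0.624, 0.099, 0.011]), array([0.07 , 0.122]))]
pencil [(0.73, array([ 0.7  , -0.139,  0.017]), array([ 0.066, -0.128])), (0.21, array([0.573, 0.202, 0.001]), array([0.054, 0.236]))]
glue [(0.83, array([ 0.739, -0.264,  0.002]), array([ 0.062, -0.258]))]
tape [(0.6, array([ 0.487,  0.132, -0.005]), array([-0.049,  0.197])), (0.28, array([0.727, 0.003, 0.016]), array([ 0.137, -0.002]))]
offcut [(0.66, array([ 0.595, -0.245,  0.002]), array([-0.067, -0.195]))]
wax_tin [(0.74, array([0.57 , 0.201, 0.   ]), array([0.051, 0.236])), (0.49, array([0.724, 0.002, 0.026]), array([ 0.134, -0.002]))]
try_square []
0.72 ((-278.62152099609375, -92.75944519042969), (151.66796875, 113.43678283691406), 68.8743896484375)
0.69 ((-219.17529296875, 100.37411499023438), (63.78007888793945, 82.35115814208984), 52.36849594116211)
0.58 ((91.44218444824219, 0.43178558349609375), (109.88922119140625, 86.55647277832031), 89.86922454833984)
```

View pics/t15.png

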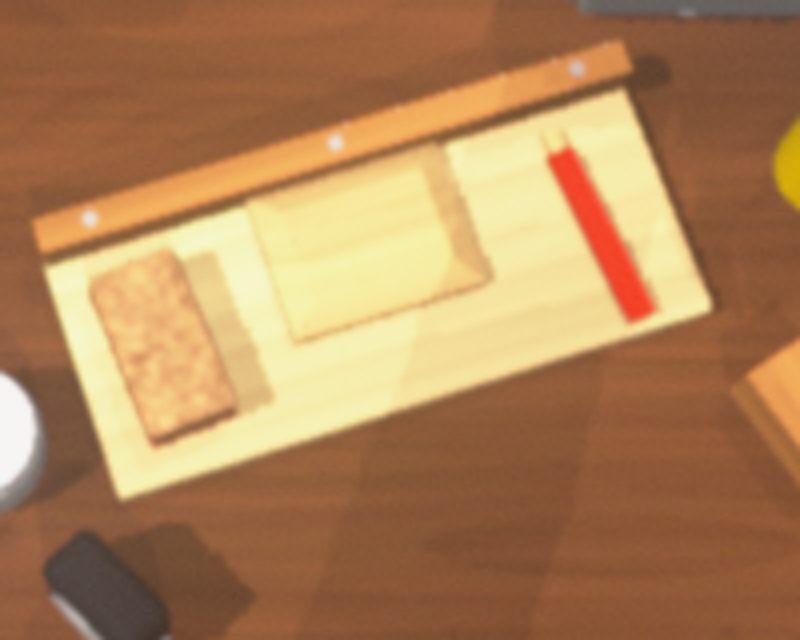

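View pics/s15.png

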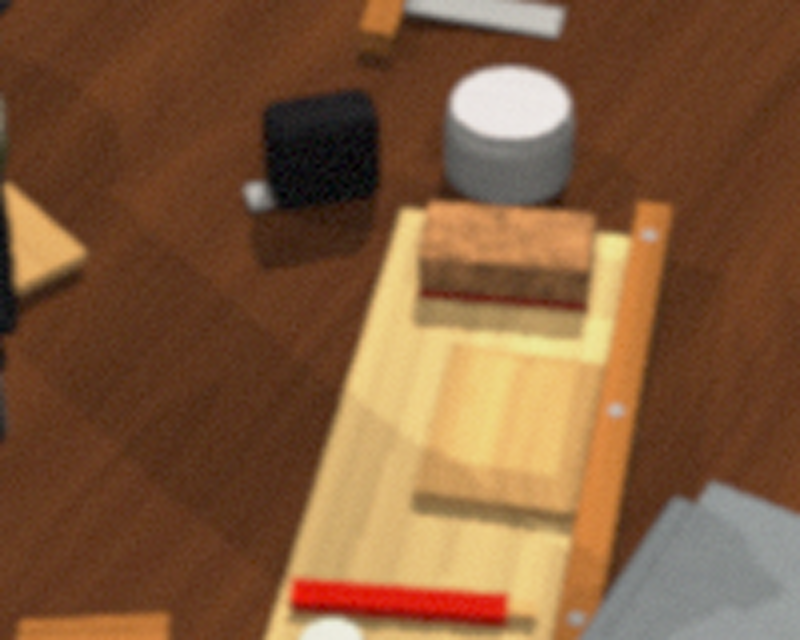

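The panel lies show face up and flush to the fence: mid at board x about 0.093, y about 0, square within about 0.2°. The pencil, block and other things found have not moved.

```bash
python3 -c "
from h import *
print(ticket.close_job())"
```

```text
the job is handed in; nothing more can be done
None
```

The middle-sized panel now lies show face up on the board, against the fence, and I handed the job in at about 16.5 s of the 54 s allowed. No verdict is reported.

With both fingertips I squared it against the board's front edge and raised its rim by friction. I then pushed it past upright so it fell onto the board, and slid it to the fence with about 13 N before backing the gripper away.

**Panel position:** The last checks put its centre at board x 0.091 by outline and 0.095 by detector; the target is 0.089 to 0.096, and both readings are good to only a few mm. Its y is about 0, it is square to within about 0.2°, and its height reads 0.022 m. The fence push stopped where contact was expected.

**Other things:** The sanding block, pencil, glue, tape, offcut and wax tin read within about 5 mm of where they started, which is about the detector's error. The detector missed the try square in the final picture; I never went near it, and it looks unmoved in the scene picture.

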